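# Set the slide caliper on the thinner parallel and hang it up

## Task

Take the thickness of the thinner steel bar with the slide caliper: lay the open caliper flat on the bench with its jaws on either side of one end of the bar and let go of it, then close the sliding jaw until both jaws lie squarely against the bar. Then hang the caliper by its eye on the free peg of the sloping tool board, lying flat on the board, without losing the setting, and let go. Leave both bars, the bottle and the cup standing where they are.

Things in the scene. Friction and masses are not known exactly. Their poses are not given: they have to be found in the camera images.
- caliper_beam (a point): middle of the aluminium beam of the slide caliper (175 mm long in all, 0.2 kg), which lies flat, the underside of beam and jaws one plane. Beam 22 mm wide (y), 12 mm thick; the point is half-way up. x runs along the beam to the eye, y the way both jaws point, z up. Grip the bare beam between carriage and eye (x from about 15 to 60 mm when wide open).
- caliper_fixed_jaw (a point): middle of the caliper's fixed jaw where the part is held: a dark steel bar 10 mm thick (x from -5 to +5 mm here, measuring face on the +x side), 14 mm high, the point half-way up. It runs in y from 56 mm behind this point to its free tip 35 mm beyond; the beam's centre line lies 40 mm behind. Same axes as the beam; the beam's middle is 75 mm away along x.
- caliper_sliding_jaw (a point): the same point of the sliding jaw: 10 mm thick, measuring face on its -x side, 14 mm high, free tip 35 mm beyond in y. Its carriage wraps the beam (18 mm high, y from -56 to -24 mm here, x from -5 to +27 mm). Along x it stands opening + 10 mm from the fixed jaw's point. The outer backs of both jaws can be pinched together.
- caliper_eye (a point): centre of the eye (16 mm hole through a 30 mm square end, 12 mm thick, half-way through) at the end of the beam, 80 mm along x from the beam's middle; its axes are those of the beam, the hole runs along z
- caliper_jaw (a joint): opening between the caliper's measuring faces in m (0 shut to 0.060); it slides along the beam with about 2 N of friction and stays where it is left
- bar_thin_center (a point): centre of the thinner steel bar (machinist's parallel with three drilled holes), 22 mm thick (x), 110 mm long (y), 32 mm high (z), 0.6 kg, loose on the bench; the point is 16 mm up
- bar_thick_center (a point): centre of the thicker bar, alike but 34 mm thick (x), 110 mm long (y), 32 mm high, 0.9 kg; not to be moved
- peg (a point): on the axis of the free (left) peg of the sloping plywood board, 6 mm out from its face: where the eye's centre lies when the caliper rests on the board. z points along the peg out of the board, which slopes 40 degrees from level and faces the robot; x points up the slope, y left along the board. Peg 8 mm thick, 31 mm long. A steel rule hangs on the other peg, 100 mm to the right.
- bottle_center (a point): squeeze bottle standing on the bench, 52 mm across, 151 mm high; the point is 75 mm up; not to be moved. Behind and to the left of it stands the fixed drawer cabinet, 190 mm high: keep the gripper out of the space beyond x = 0.70 m for y from 0.21 to 0.37 m, and beyond x = 0.67 m for y from 0.37 to 0.53 m.
- cup_center (a point): empty grey mixing cup standing on the bench, 70 mm across, 76 mm high; the point is 38 mm up; not to be moved
- tool_board: the sloping tool board, fixed; origin on the bench under the panel's middle, x level from its foot to its high back (100 mm either way), y left. The panel (240 x 240 mm) reaches 200 mm down the slope from the peg and 40 mm up, 105 mm to the peg's left and 135 mm to its right; its back edge is about 165 mm high. A rail 12 mm high runs along its lowest 12 mm.
Not all that is in view belongs to the job. What is shaped like the part that bears bar_thick_center but purple is not meant. Of the things that look like the part that bears bottle_center, take the one that is farthest to the robot's left at the start.

How it is judged:
By the outcome, as a careful person would: the job done as asked, in the order asked, and still so for the second after the job is handed in, with the robot touching nothing.
It also fails if it takes over 66 s, if anything falls off the work surface, if the arm or the gripper's body presses on something with over 40 N, if the wrist force passes 120 N, or if a joint passes its speed limit or range.

## Robot

A 6-joint arm with a two-finger parallel gripper is mounted at the origin on a cart in front of the work surface, level with it; the furniture and walls round the work are solid. World frame = base frame: x ahead of the robot, y to its left, z up, the work surface at z = 0. Lengths are in m, angles in degrees, forces in N, time in s.
With the tool pointing down it reaches from about 0.325 to 0.85 m from the base axis. Payload 15.5 kg.
Tool frame: the origin (TCP) lies at the very end of the fingers, on their centre line; the grasp point (between the pads) lies arm.grip_depth behind it (arm.grip_depth is the distance from the TCP to the grasp point, in m); z points along the fingers, y is the line along which they close (so a half turn about z gives the same grasp; the last joint's range is limited). The gripper opens to 91 mm and grips with 3 to 60 N. Pads are 32 mm wide; open, the fingers measure 118 mm over their backs; the gripper's body (76 mm by 178 mm) begins 60 mm behind the grasp point.
Start: joints at [61.221, 28.281, 77.091, -0, 74.628, -5.472], TCP at [0.247, 0.574, 0.181] pointing down, gripper open.
Joint ranges: [-166.48, 166.48], [-47.26, 123.95], [12.59, 153.08], [-70.14, 250.14], [6.76, 159.57], [-176.63, 176.63]. Speed limits (degrees/s): [108.29, 108.29, 147.25, 172.46, 172.46, 172.46].

## Interface

Orientations are given as a 3x3 rotation matrix whose columns are the frame's x, y, z axes.
In Python, from rig import arm gives the robot as it stands. Calls block until the motion is done:
- arm.move_to(position, orientation): joint-space move of the TCP to a pose.
- arm.move_l(position, orientation=None, feed=0.15): straight line of the TCP; orientation=None keeps the orientation; feed is the mean speed in m/s.
- arm.move_joints(angles): joint-space move.
- arm.grip(opening): finger opening in m; the grip force is fixed at half the most; returns when the fingers have stopped.
- arm.sleep(seconds).
- arm.solve_ik(position, orientation): joint angles nearest the present ones, or None.
- arm.snapshot(name): name is "side" or "top"; returns the picture (420x560x3 uint8, red, green, blue); there is no depth.
- arm.get_calibration(name): a dict with "intrinsics" (3x3 intrinsics, pixels), "k1" (the pictures are not rectified: a ray, as slopes to the right and down, at radius r is drawn at 1 + k1 r^2 times it, then the intrinsics apply), "cam_to_world" (4x4, takes a point from camera to world coordinates). Camera axes: x right, y down, z forward; pixel columns grow to the right and rows downward; lengths in m; the calibration is good to about 2 mm. A picture is of the moment at which its call begins. get_calibration takes no time and is no camera call.
A pose or a line that the arm cannot do raises arm.Unreachable and nothing moves.
- arm.sign_off(): hands the job in; it is judged then, once.
Readings, each from a call of its own:
- arm.current_t(): time.
- arm.current_joint_positions(): joint angles.
- arm.current_dq(): joint speeds.
- arm.current_tau(): joint torques, N m.
- arm.current_ee_pos(): TCP position.
- arm.current_tool_rot(): TCP orientation.
- arm.current_force(): force on the tool from outside, world axes, zero at the start.
- arm.current_torque(): the same for the moment, N m.
- arm.current_width(): finger opening in m.
- arm.current_grasp_force(): force on a finger pad.
Only numpy, scipy, OpenCV 4.12 (cv2) and the standard library are available. Lean on these libraries where they do the work, as an engineer would, in place of code of your own. Each camera call takes 0.05 s, during which the arm holds its last target. There are 200 camera calls.

## Working session

There is one attempt and no reset: what is moved stays moved. The work goes in short steps, each a Python script; the robot and the scene stay as the last script left them, time stands still between calls to the robot, and variables do not carry over. Pictures are saved under pics/ and viewed, at most 10 in all, crops included, and the job is handed in when it is done.

```bash
mkdir -p pics; ls; python3 - <<'E'
from rig import arm
import cv2
for n in("side","top"):
    im=arm.snapshot(n); cv2.imwrite(f"pics/{n}0.png",cv2.resize(im[:,:,::-1],None,fx=1.42,fy=1.42,interpolation=cv2.INTER_CUBIC)); cv2.imwrite(f"/tmp/{n}0.png",im[:,:,::-1])
    print(n,arm.get_calibration(n))
print(arm.grip_depth,arm.current_tool_rot(),arm.current_t(),arm.current_width())
E
```

```text
pics
side {'intrinsics': array([[522.60610505,   0.        , 278.22777462],
       [  0.        , 522.60610505, 206.04254347],
       [  0.        ,   0.        ,   1.        ]]), 'k1': -0.07599219175495375, 'cam_to_world': array([[ 0.99994737,  0.00287883,  0.00984714,  0.53567665],
       [-0.00578112, -0.63481336,  0.77264389, -1.2986915 ],
       [ 0.0084754 , -0.77266015, -0.63476331,  1.18077637],
       [ 0.        ,  0.        ,  0.        ,  1.        ]])}
top {'intrinsics': array([[423.09232354,   0.        , 271.77648739],
       [  0.        , 423.09232354, 207.92407442],
       [  0.        ,   0.        ,   1.        ]]), 'k1': -0.110936746518589, 'cam_to_world': array([[-0.00846269, -0.98902817,  0.14748442,  0.37785114],
       [-0.99975582,  0.00535763, -0.02143804,  0.00793127],
       [ 0.02041266, -0.14762983, -0.98883202,  1.26543212],
       [ 0.        ,  0.        ,  0.        ,  1.        ]])}
0.0188 [[-9.18383641e-01  3.95690825e-01 -5.08642569e-04]
 [ 3.95691140e-01  9.18383170e-01 -9.35530464e-04]
 [ 9.69479536e-05 -1.06044123e-03 -9.99999433e-01]] 0.1 0.09137436591560136
```

View pics/top0.png

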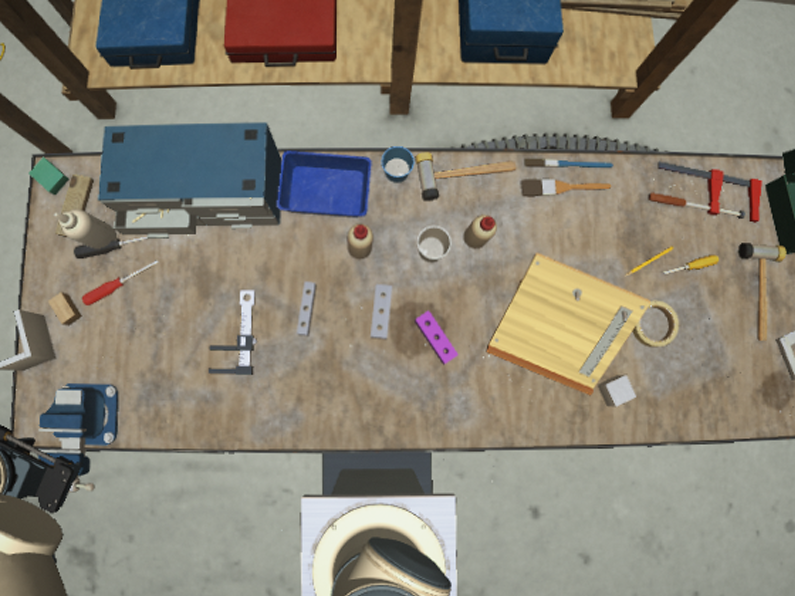

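View pics/side0.png

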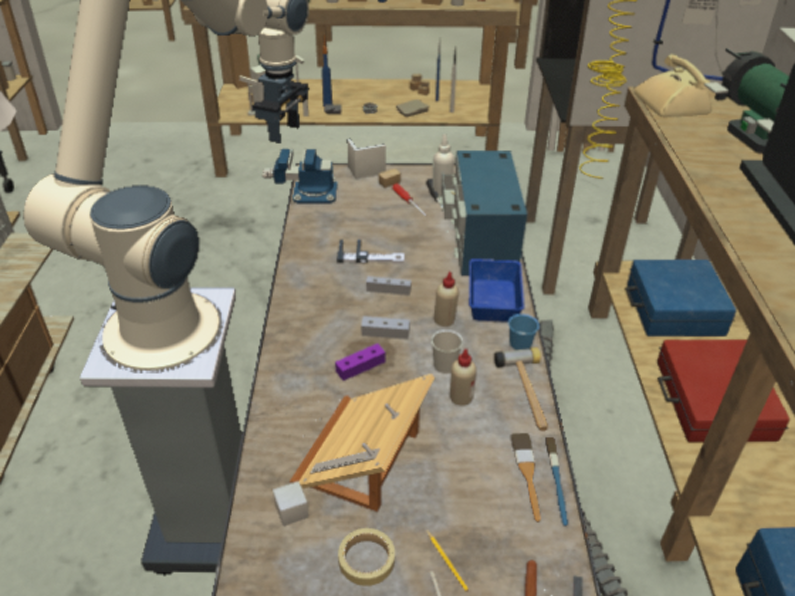

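The top view shows the caliper at (246,335), with its eye at (247,297) away from the robot and its jaws pointing left. There are two grey bars: (307,308), narrower, and (381,311), wider. The purple one at (437,337) is a decoy. The free peg is at (577,293), and the rule hangs at (610,340). Of the bottles, the beige red-capped ones are at (360,240) and (481,230). The leftmost of these two fits, and it only needs to be avoided. I'll enlarge the key regions.

```bash
cat > h.py <<'E'
from rig import arm
import cv2, numpy as np
CAL={n:arm.get_calibration(n) for n in("side","top")}
def ray(n,uv):
    c=CAL[n];p=cv2.undistortPoints(np.array([[uv]],float),c["intrinsics"],np.array([c["k1"],0,0,0.]))[0,0]
    return c["cam_to_world"][:3,3],c["cam_to_world"][:3,:3]@[p[0],p[1],1]
def plane(n,uv,z):
    o,d=ray(n,uv);return o+d*(z-o[2])/d[2]
def tri(ut,us):
    A=[];b=[]
    for n,u in(("top",ut),("side",us)):
        o,d=ray(n,u);d=d/np.linalg.norm(d);P=np.eye(3)-np.outer(d,d);A.append(P);b.append(P@o)
    return np.linalg.lstsq(np.vstack(A),np.hstack(b),rcond=None)[0]
def proj(n,P):
    c=CAL[n];W=np.linalg.inv(c["cam_to_world"])
    return cv2.projectPoints(np.array(P,float).reshape(-1,3),cv2.Rodrigues(W[:3,:3])[0],W[:3,3],c["intrinsics"],np.array([c["k1"],0,0,0.]))[0].reshape(-1,2)
def crop(im,x0,x1,y0,y1,s):
    o=cv2.resize(im[y0:y1,x0:x1],None,fx=s,fy=s,interpolation=cv2.INTER_CUBIC)
    for x in range(-(-x0//10)*10,x1,10):
        X=int((x-x0+.5)*s);cv2.line(o,(X,0),(X,6),(0,0,255),1)
        if x%20==0:cv2.putText(o,str(x),(X-10,17),0,.35,(0,0,255),1)
    for y in range(-(-y0//10)*10,y1,10):
        Y=int((y-y0+.5)*s);cv2.line(o,(0,Y),(6,Y),(0,0,255),1);cv2.putText(o,str(y),(8,Y+4),0,.35,(0,0,255),1)
    return o
def mosaic(a,b,ax=1):
    k=1-ax;m=max(a.shape[k],b.shape[k])
    pad=lambda q:cv2.copyMakeBorder(q,0,(m-q.shape[0]) if ax==1 else 0,0,(m-q.shape[1]) if ax==0 else 0,cv2.BORDER_CONSTANT)
    return np.concatenate([pad(a),pad(b)],ax)
E
python3 - <<'E'
from h import *
t=cv2.imread('/tmp/top0.png');s=cv2.imread('/tmp/side0.png')
cv2.imwrite('pics/a.png',mosaic(crop(t,143,303,192,272,5),crop(s,230,295,165,241,2.6*1),0) if 0 else mosaic(crop(t,143,283,192,268,5),crop(s,230,300,165,241,2.8),0))
cv2.imwrite('pics/b.png',mosaic(crop(t,338,460,175,280,3.3),crop(s,203,310,258,360,3.6)))
E
```

```text
(no output)
```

View pics/a.png

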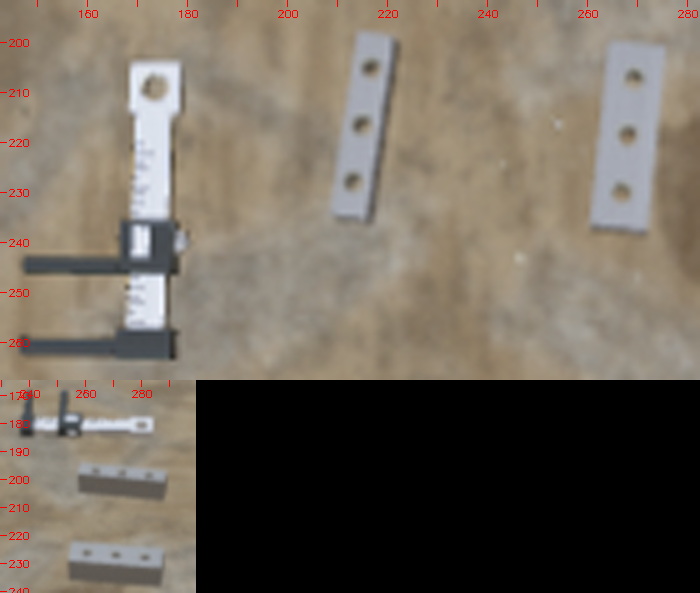

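View pics/b.png

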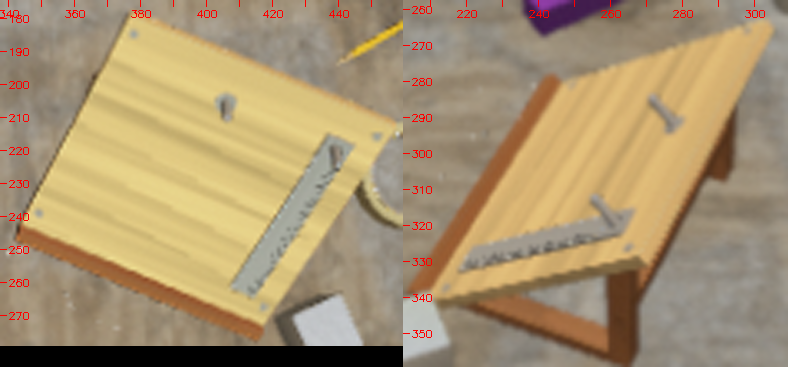

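Crop a shows the thin bar's holes at (371,68), (362,125) and (353,181), and the caliper's eye hole at (155,87). Both jaws point left, with tips at about (20,265) and (20,345). Crop b shows the free peg's base at (226,100) and tip at (228,121) in the top half, and from (677,127) to (651,98) in the side half. Of the grey bars, the one at crop x≈362 is narrower (39 px against 57), so it is the thin bar. Next I'll fit the poses.

```bash
cat > fit.py <<'E'
from h import *
from scipy.optimize import least_squares
ta=lambda X,Y:(143+X/5-.4,192+Y/5-.4)
sa=lambda X,Y:(230+X/2.8-.3,165+(Y-380)/2.8-.3)
tb=lambda X,Y:(338+X/3.3-.35,175+Y/3.3-.35)
sb=lambda X,Y:(203+(X-403)/3.6-.36,258+Y/3.6-.36)
Rz=lambda a:np.array([[np.cos(a),-np.sin(a),0],[np.sin(a),np.cos(a),0],[0,0,1]])
c,s=np.cos(np.radians(40)),np.sin(np.radians(40))
S=np.array([[c,0,-s],[0,1,0],[s,0,c]])   # x up-slope (ahead&up), z out of board toward robot
def board(p): return p[:3],Rz(p[3])@S
obs=[("top",tb(226,99),(0,0,-6)),("top",tb(228,121),(0,0,25)),("side",sb(676,127),(0,0,-6)),("side",sb(651,98),(0,0,25)),
("top",tb(127,14),(40,105,-6)),("top",tb(400,125),(40,-135,-6)),("side",sb(773,25),(40,105,-6)),("side",sb(645,260),(40,-135,-6)),
("top",tb(20,228),(-200,105,6)),("top",tb(263,327),(-200,-135,6)),("top",tb(338,153),(0,-100,0)),("side",sb(592,198),(0,-100,25))]
def res(p,full=False):
    o,R=board(p);r=[proj(n,o+R@np.array(l)/1000)[0]-uv for n,uv,l in obs]
    return np.array(r) if full else np.ravel(r)
if __name__=="__main__":
    q=least_squares(res,[.55,-.3,.13,-.4],loss="soft_l1")
    print("peg",q.x[:3],np.degrees(q.x[3]));print(res(q.x,True).round(1).tolist())
    np.save("board.npy",q.x)
    for n,pts in(("eye",[("top",ta(155,87)),("side",sa(142,425))]),):
        print(n,[plane(a,b,.012).round(4) for a,b in pts])
    for nm,uv in dict(fixend=(147,343),fixtip=(20,346),sltip=(22,265),slide_c=(149,243),beamL=(136,160),beamR=(172,160)).items(): print(nm,plane("top",ta(*uv),.012).round(4))
    H=[(371,68),(362,125),(353,181)];print("thin top",[plane("top",ta(*h),.032).round(4) for h in H])
    print("thin corners",[plane("top",ta(*h),.032).round(4) for h in [(358,33),(397,37),(372,222),(331,215)]])
    print("thin side",[plane("side",sa(*h),.032).round(4) for h in [(96,471),(122,473),(149,475)]])
    print("thick",[plane("top",ta(*h),.032).round(4) for h in [(608,43),(665,45),(649,232),(591,226)]])
    P=lambda X,Y:(X/1.42-.15,Y/1.42-.15)
    print("bottle",tri(P(361,225),P(449,276)),"cup",plane("top",P(434,231),.076),"purple",plane("top",P(420,318),.03))
E
python3 fit.py
```

```text
peg [ 0.54837765 -0.38635613  0.14047128] -22.958422229993403
[[0.5, 0.5], [0.4, -0.7], [0.6, 0.5], [0.5, 0.3], [1.7, -0.3], [-0.3, -0.2], [-1.0, -1.2], [-0.5, -0.2], [-1.1, 3.6], [-0.7, 4.1], [-0.2, -0.9], [1.0, 0.4]]
eye [array([0.5631, 0.2752, 0.012 ]), array([0.5629, 0.2731, 0.012 ])]
fixend [0.4104 0.2766 0.012 ]
fixtip [0.4087 0.3524 0.012 ]
sltip [0.4566 0.3525 0.012 ]
slide_c [0.4695 0.2766 0.012 ]
beamL [0.5191 0.2856 0.012 ]
beamR [0.5191 0.2639 0.012 ]
thin top [array([0.5708, 0.1433, 0.032 ]), array([0.537 , 0.1482, 0.032 ]), array([0.5039, 0.1531, 0.032 ])]
thin corners [array([0.5918, 0.1512, 0.032 ]), array([0.5893, 0.1281, 0.032 ]), array([0.4798, 0.1418, 0.032 ]), array([0.4841, 0.1658, 0.032 ])]
thin side [array([0.5034, 0.1486, 0.032 ]), array([0.5363, 0.1447, 0.032 ]), array([0.5703, 0.1409, 0.032 ])]
thick [array([0.585 , 0.0034, 0.032 ]), array([ 0.5836, -0.0303,  0.032 ]), array([ 0.473 , -0.0199,  0.032 ]), array([0.4768, 0.014 , 0.032 ])]
bottle [0.67875883 0.0303824  0.14038379] cup [ 0.68783547 -0.11675416  0.076     ] purple [ 0.51454092 -0.08861529  0.03      ]
```

```bash
cat > plan.py <<'E'
from h import *
def tool(xc,zc,sg):           # tool x = sg*caliper x, tool z = -caliper z
    x=sg*np.array(xc,float);z=-np.array(zc,float);return np.column_stack([x,np.cross(z,x),z])
up=np.array([0,0,1.])
b=np.radians(-7.4);BC=np.array([.5365,.1465,0]);d=np.array([np.cos(b),np.sin(b),0])   # bar centre, bar axis
xm=np.array([np.sin(b),-np.cos(b),0])                                                # caliper x when measuring
G=.018                                                                                # grip station on beam
pick=np.array([.483+G,.2745,0])
OP=.038
place=BC-d*.080+xm*(-(OP/2+.005)+.075+G)
pinch=BC-d*.030
E
python3 - <<'E'
from plan import *
print(place,pinch)
p=np.load('board.npy');import fit
o,R=fit.board(p)
for sg in(1,-1):
    for n,P,xc,zc in(("pick",pick,[1,0,0],up),("place",place,xm,up),("pinch",pinch,d,up),("hang",o-R[:,0]*(.08-G),R[:,0],R[:,2])):
        q=arm.solve_ik(P+np.array([0,0,.06]),tool(xc,zc,sg));print(sg,n,None if q is None else np.round(q,1))
E
```

```text
[0.44827941 0.08837834 0.        ] [0.50674987 0.15036387 0.        ]
1 pick [ 22.7  32.3  92.3  -0.   55.3 112.7]
1 place [   3.7   25.4  108.2   -0.    46.4 -168.9]
1 pinch [ 10.1  29.6  98.4  -0.   51.9 107.5]
1 hang [-53.3  20.1 116.7  69.8  20.2  -2.7]
-1 pick [ 22.7  32.3  92.3  -0.   55.3 -67.3]
-1 place [  3.7  25.4 108.2  -0.   46.4  11.1]
-1 pinch [ 10.1  29.6  98.4  -0.   51.9 -72.5]
-1 hang None
```

```bash
python3 - <<'E'
from plan import *
z=lambda P,h:np.array([P[0],P[1],h])
T=tool([1,0,0],up,-1)
arm.move_to(z(pick,.10),T); arm.move_l(z(pick,.003),feed=.12)
arm.grip(0.015); print(arm.current_width(),arm.current_grasp_force(),arm.current_t())
arm.move_l(z(pick,.09),feed=.15)
M=tool(xm,up,-1)
arm.move_to(z(place,.09),M)
for n in("side","top"): cv2.imwrite(f"/tmp/{n}1.png",arm.snapshot(n)[:,:,::-1])
print(arm.current_t(),arm.current_ee_pos(),arm.current_width(),arm.current_force())
cv2.imwrite('pics/c.png',mosaic(crop(cv2.imread('/tmp/top1.png'),180,290,180,280,4),crop(cv2.imread('/tmp/side1.png'),205,305,150,240,3.5)))
E
```

```text
0.015099796377843167 0.0 3.75
5.8667 [0.44844146 0.08876093 0.08982686] 0.014537894539380354 [-0.4260321  -0.03208442  0.60723381]
```

View pics/c.png

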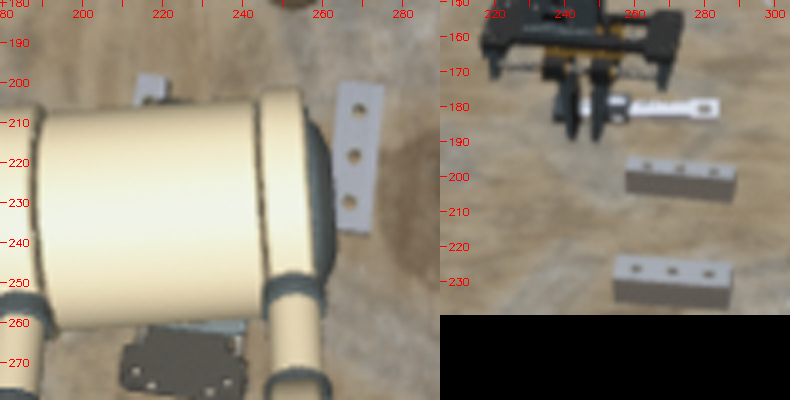

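The grip missed: the side view shows the caliper still lying where it was, eye at crop (705,108), and the fingers empty. I'll go back, check the pose and look before closing.

```bash
python3 - <<'E'
from plan import *
z=lambda P,h:np.array([P[0],P[1],h])
T=tool([1,0,0],up,-1)
arm.grip(.06)
arm.move_to(z(pick,.06),T); print(arm.current_ee_pos(),arm.current_tool_rot().round(3).tolist(),arm.current_width())
arm.move_l(z(pick,.003),feed=.1);print(arm.current_ee_pos(),arm.current_force(),arm.current_t())
im=arm.snapshot("side")[:,:,::-1].copy();cv2.imwrite('/tmp/side2.png',im)
print("tcp px",proj("side",arm.current_ee_pos()))
cv2.imwrite('pics/d.png',crop(im,215,305,145,215,8))
E
```

```text
[0.5009001  0.27407543 0.06002512] [[-1.0, 0.002, -0.0], [0.002, 1.0, -0.0], [0.0, -0.0, -1.0]] 0.0599732139163347
[0.50127394 0.27450999 0.00333644] [0.71889534 0.25426705 0.56392565] 8.6917
tcp px [[264.02600384 182.27509289]]
```

View pics/d.png

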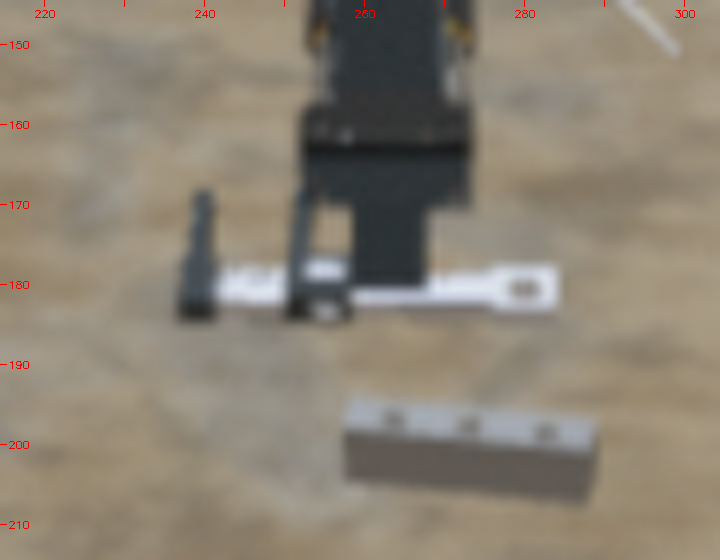

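```bash
python3 - <<'E'
from h import *
print(arm.current_ee_pos(),arm.current_width())
for y in(.2315,.2445,.2745,.3045):
    print(y,proj("side",[[.501,y,z] for z in(.003,.012,.025,.04)]).round(1).tolist())
    o,d=ray("side",(264,180));print("z",(o+d*(y-o[1])/d[1])[2])
t=arm.snapshot("top")[:,:,::-1].copy();s=arm.snapshot("side")[:,:,::-1].copy()
cv2.imwrite('/tmp/side3.png',s)
cv2.imwrite('pics/e.png',mosaic(crop(t,130,230,180,270,4),crop(s,230,300,140,215,5.5)))
E
```

```text
[0.50140544 0.27459656 0.00358072] 0.059489551297201244
0.2315 [[263.7, 189.4], [263.7, 187.5], [263.7, 184.6], [263.6, 181.4]]
z 0.0461644422185139
0.2445 [[263.8, 187.3], [263.8, 185.3], [263.7, 182.5], [263.7, 179.2]]
z 0.03652515518312027
0.2745 [[263.9, 182.4], [263.9, 180.5], [263.9, 177.7], [263.8, 174.4]]
z 0.014280646639903694
0.3045 [[264.0, 177.7], [264.0, 175.8], [264.0, 173.0], [264.0, 169.7]]
z -0.007963861903312885
```

View pics/e.png

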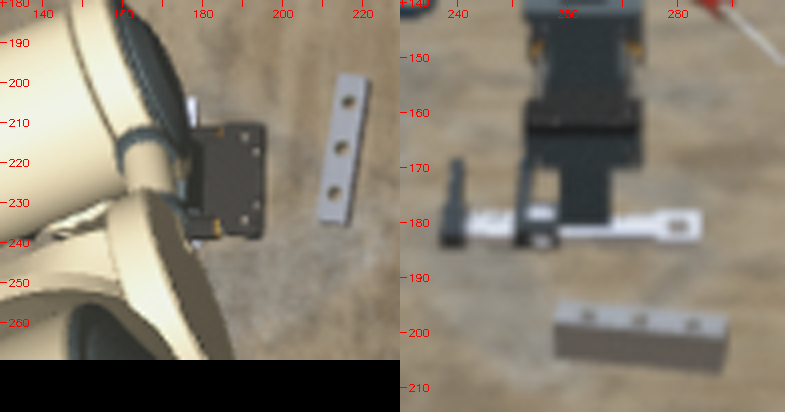

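```bash
python3 - <<'E'
from h import *
for z in(.08,.1,.15): print(z,plane("top",(195.5,225),z).round(3))
print("c tcp",proj("side",[[.4484,.0888,.0898],[.4484,.0888,.12]]))
print("start tcp",proj("side",[[.247,.574,.181]])*1.42, proj("top",[[.247,.574,.181]])*1.42)
E
```

```text
0.08 [0.507 0.198 0.08 ]
0.1 [0.505 0.194 0.1  ]
0.15 [0.5   0.186 0.15 ]
c tcp [[247.26052601 194.75774384]
 [246.99887147 187.64674597]]
start tcp [[285.66054691 144.3600691 ]] [[ 62.05476903 456.66916962]]
```

The side view shows the finger ends at row 180, while the reported TCP would put the near finger's end at about row 187. The real finger ends therefore sit about 30 mm above the reported TCP. I'll probe downwards with the force reading.

```bash
python3 - <<'E'
from plan import *
p0=arm.current_ee_pos();f0=arm.current_force()
zt=.003
while zt>-.05:
    zt-=.003
    arm.move_l([pick[0],pick[1],zt],feed=.06)
    f=arm.current_force()-f0
    if abs(f[2])>2.5: break
print(zt,arm.current_ee_pos(),f,arm.current_t())
s=arm.snapshot("side")[:,:,::-1].copy()
cv2.imwrite('pics/f.png',crop(s,230,300,140,215,6))
E
```

```text
-0.032999999999999995 [ 0.50132515  0.27464689 -0.03252912] [-3.428541   -0.27509634 12.43908153] 11.8417
```

View pics/f.png

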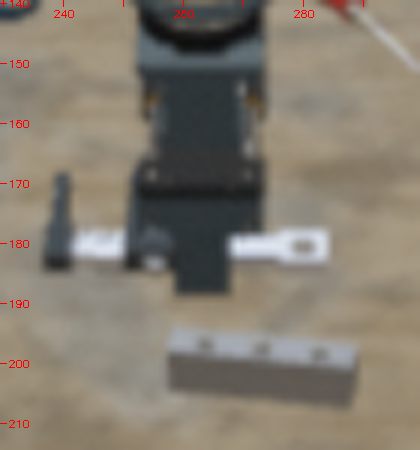

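Contact came at a reported z of about -0.031, and the tips now show at row 188, on the bench. I'll use that z offset from here on.

```bash
cat >> plan.py <<'E'
OFF=-.0312
z=lambda P,h:np.array([P[0],P[1],h+OFF])      # h = true fingertip height
E
python3 - <<'E'
from plan import *
arm.move_l(z(pick,.0025),feed=.06)
arm.grip(0.012); print(arm.current_width(),arm.current_grasp_force(),arm.current_t())
if arm.current_width()>.018:
    arm.move_l(z(pick,.09),feed=.2)
    print(arm.current_width(),arm.current_force())
    arm.move_to(z(place,.09),tool(xm,up,-1))
    for n in("side","top"): cv2.imwrite(f"/tmp/{n}4.png",arm.snapshot(n)[:,:,::-1])
    print(arm.current_t(),arm.current_ee_pos(),arm.current_width(),arm.current_force())
    cv2.imwrite('pics/g.png',crop(cv2.imread('/tmp/side4.png'),205,305,150,240,6))
E
```

```text
0.0215165023869584 29.892152845859528 12.8083
0.021558108958260762 [-0.3383642  -0.59053871 -2.52497244]
14.775 [0.44841559 0.08875025 0.05856518] 0.0215441177937874 [ 0.12859554  0.34435811 -2.35439063]
```

View pics/g.png

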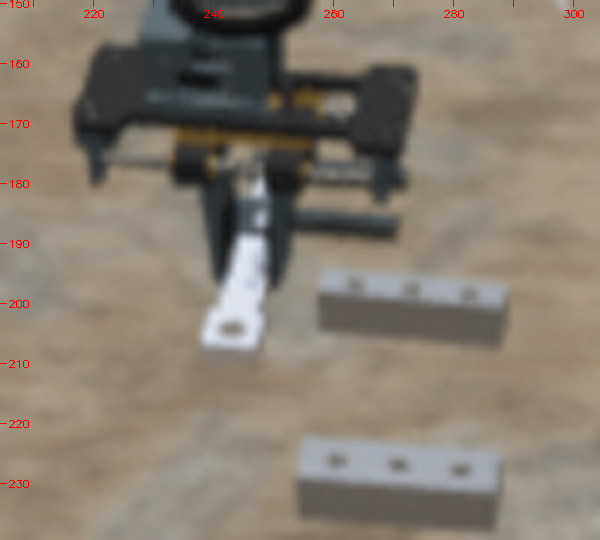

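The side view shows the caliper held by the bare beam, with its eye at native (243.1,204.3) and the sliding jaw's tip at about (270.9,187.5). I'll compare these with the expected positions, lower the caliper and release it.

```bash
python3 - <<'E'
from plan import *
p=z(arm.current_ee_pos(),0)*[1,1,0]; zb=.0875
bx=p-xm*G      # beam middle
print("eye exp",proj("side",bx+xm*.08+up*(zb+.012)),"obs 243.1 204.3")
sj=bx+xm*(-.075+OP+.01)
print("slide tip exp",proj("side",sj+d*.075+up*(zb+.014)+xm*.005),"obs 270.9 186.5")
print("fixed face to bar", (BC-bx)@xm-(-.07), "slide", (bx-BC)@xm+(-.07+OP)-.0)
E
```

```text
eye exp [[243.98627707 204.04100237]] obs 243.1 204.3
slide tip exp [[270.86738435 186.69174492]] obs 270.9 186.5
fixed face to bar 0.01938635517867285 slide 0.01861364482132715
```

```bash
python3 - <<'E'
from plan import *
arm.move_l(z(place,.004),feed=.12)
f0=arm.current_force();arm.move_l(z(place,.0022),feed=.05);print(arm.current_force()-f0)
arm.grip(.05); arm.move_l(z(place,.07),feed=.2)
arm.move_to(z(pinch,.07),tool(d,up,-1)); arm.grip(.088)
cv2.imwrite("/tmp/side5.png",arm.snapshot("side")[:,:,::-1])
f0=arm.current_force()
arm.move_l(z(pinch,.003),feed=.12);print(arm.current_force()-f0)
arm.grip(.035);print(arm.current_width(),arm.current_grasp_force(),arm.current_force()-f0,arm.current_ee_pos(),arm.current_t())
E
```

```text
[-0.6828233  -1.04922137  0.9406277 ]
[-0.41713145  0.99519479  0.83463722]
0.04181680461521481 30.000436305999756 [0.89299984 2.79774394 6.14174088] [ 0.5070821   0.15059712 -0.02794973] 20.6083
```

The pinch stopped at 41.8 mm, which is 10 + 22 + 10, so both jaws are against the bar. I'll release, re-grasp the beam and check the hang IK.

```bash
cat >> plan.py <<'E'
G2=.008
regrasp=BC-d*.080+xm*(.059+G2)
E
sed -i 's/("top",tb(20,228),(-200,105,6)),("top",tb(263,327),(-200,-135,6)),//' fit.py; python3 fit.py|head -2
python3 - <<'E'
from plan import *
import fit
arm.grip(.07); arm.move_l(z(pinch,.07),feed=.2)
print(arm.current_t())
o,R=fit.board(np.load('board.npy'))
for sg in(1,-1):
  print(sg,"re",arm.solve_ik(z(regrasp,.07),tool(xm,up,sg)))
  for yaw in(-6,0,6):
    a=np.radians(yaw);xc=R@[np.cos(a),np.sin(a),0]
    tip=o-xc*(.08-G2)-R[:,2]*.004
    for h in(0,.06):
      for nm,off in(("tool",-R[:,2]*.0312),("world",up*OFF)):
        q=arm.solve_ik(tip+off+R[:,2]*h,tool(xc,R[:,2],sg));print(sg,yaw,h,nm,None if q is None else np.round(q,0))
E
```

```text
peg [ 0.54774836 -0.38570009  0.13993728] -23.047592106349715
[[0.2, 0.8], [0.1, -0.5], [0.3, 0.5], [0.3, 0.2], [1.4, -0.1], [-0.6, 0.2], [-1.2, -1.2], [-0.9, -0.3], [-0.5, -0.6], [0.7, 0.3]]
21.7083
1 re [ 3.90569018e+00  2.76300764e+01  1.09220229e+02 -2.54444375e-14
  4.31496943e+01 -1.68694310e+02]
1 -6 0 tool [-51.  33. 120. 117.  20. -45.]
1 -6 0 world [-53.  33. 123. 123.  22. -53.]
1 -6 0.06 tool [-54.  25. 123. 101.  20. -30.]
1 -6 0.06 world [-56.  26. 126. 107.  21. -39.]
1 0 0 tool [-52.  33. 120. 115.  20. -50.]
1 0 0 world [-54.  34. 123. 121.  22. -58.]
1 0 0.06 tool [-55.  25. 123.  99.  20. -35.]
1 0 0.06 world [-57.  26. 125. 105.  22. -44.]
1 6 0 tool [-53.  33. 119. 113.  20. -54.]
1 6 0 world [-55.  34. 122. 119.  23. -62.]
1 6 0.06 tool [-56.  25. 122.  97.  21. -40.]
1 6 0.06 world [-58.  26. 125. 103.  22. -48.]
-1 re [ 3.90569018e+00  2.76300764e+01  1.09220229e+02 -2.54444375e-14
  4.31496943e+01  1.13056902e+01]
-1 -6 0 tool [-51.  33. 120. 117.  20. 135.]
-1 -6 0 world [-53.  33. 123. 123.  22. 127.]
-1 -6 0.06 tool [-54.  25. 123. 101.  20. 150.]
-1 -6 0.06 world [-56.  26. 126. 107.  21. 141.]
-1 0 0 tool [-52.  33. 120. 115.  20. 130.]
-1 0 0 world [-54.  34. 123. 121.  22. 122.]
-1 0 0.06 tool [-55.  25. 123.  99.  20. 145.]
-1 0 0.06 world [-57.  26. 125. 105.  22. 136.]
-1 6 0 tool [-53.  33. 119. 113.  20. 126.]
-1 6 0 world [-55.  34. 122. 119.  23. 118.]
-1 6 0.06 tool [-56.  25. 122.  97.  21. 140.]
-1 6 0.06 world [-58.  26. 125. 103.  22. 132.]
```

```bash
python3 - <<'E'
from plan import *
arm.grip(.05)
M=tool(xm,up,-1)
cv2.imwrite("/tmp/top6.png",arm.snapshot("top")[:,:,::-1])
arm.move_to(z(regrasp,.07),M)
cv2.imwrite("/tmp/side6.png",arm.snapshot("side")[:,:,::-1])
arm.move_l(z(regrasp,.0025),feed=.12); arm.grip(.012); print(arm.current_width(),arm.current_grasp_force())
f0=arm.current_force()
arm.move_l(z(regrasp,.06),feed=.08); arm.move_l(z(regrasp,.20),feed=.25)
print(arm.current_width(),arm.current_force()-f0,arm.current_t())
for n in("side","top"): cv2.imwrite(f"/tmp/{n}7.png",arm.snapshot(n)[:,:,::-1])
import fit
o,R=fit.board(np.load('board.npy'))
tip=o-R[:,0]*(.08-G2)-R[:,2]*.004
T=tool(R[:,0],R[:,2],-1)
for off in(-R[:,2]*.0312,): print(arm.solve_ik(tip+off+R[:,2]*.10,T),arm.solve_ik(tip+off+R[:,2]*.06,T))
E
```

```text
0.02155671291045246 29.993094205856323
0.02150186404753736 [-0.53722085 -0.44755614 -9.48011642] 26.5083
[-57.46676917  19.83146444 123.79608173  85.69645003  21.36811524
 156.924987  ] [-55.14154983  25.29001491 122.59892793  98.99305938  20.22877249
 144.76554551]
```

```bash
python3 - <<'E'
from h import *
print(arm.current_force())
for n,(x0,x1,y0,y1) in(("side",(252,296,190,212)),("top",(204,226,194,240))):
    a=cv2.imread(f'/tmp/{n}0.png');b=cv2.imread(f'/tmp/{n}7.png')
    print(n,np.abs(a[y0:y1,x0:x1].astype(int)-b[y0:y1,x0:x1]).mean())
    t=a[y0:y1,x0:x1];r=cv2.matchTemplate(b[y0-12:y1+12,x0-12:x1+12],t,cv2.TM_CCOEFF_NORMED);print(cv2.minMaxLoc(r))
E
```

```text
[-0.19976947 -0.29227324 -2.75364192]
side 3.0
(-0.38961082696914673, 0.9911133646965027, (12, 20), (12, 12))
top 69.94631093544137
(0.028683990240097046, 0.10831133276224136, (24, 24), (11, 16))
```

The bar has not moved and the force is the caliper's weight alone. Next is the pre-hang pose, with a look at the eye relative to the peg.

```bash
python3 - <<'E'
from plan import *
import fit
o,R=fit.board(np.load('board.npy'))
tip=o-R[:,0]*(.08-G2)-R[:,2]*.004
T=tool(R[:,0],R[:,2],-1)
arm.move_to(tip-R[:,2]*.0312+R[:,2]*.06,T)
print(arm.current_t(),arm.current_ee_pos(),arm.current_width(),arm.current_force())
for n in("side","top"): cv2.imwrite(f"/tmp/{n}8.png",arm.snapshot(n)[:,:,::-1])
cv2.imwrite('pics/i.png',mosaic(crop(cv2.imread('/tmp/top8.png'),345,445,160,260,4),crop(cv2.imread('/tmp/side8.png'),210,310,210,330,4)))
for n in("top","side"):
    print(n,"eye tool-hyp",proj(n,[o+R[:,2]*.066]),"world-hyp",proj(n,[o+R[:,2]*(.066-.0312)+up*.0312]),"peg tip",proj(n,o+R[:,2]*.025))
E
```

```text
28.6917 [ 0.48273606 -0.35745985  0.1127057 ] 0.021722227464683136 [-0.82171251  0.34722299 -3.28096718]
top eye tool-hyp [[407.48435284 218.37361154]] world-hyp [[410.96597643 210.9553087 ]] peg tip [[406.82391251 210.8401282 ]]
side eye tool-hyp [[262.44119284 273.84862769]] world-hyp [[269.5667883  274.14956107]] peg tip [[271.82027795 285.07128754]]
```

View pics/i.png

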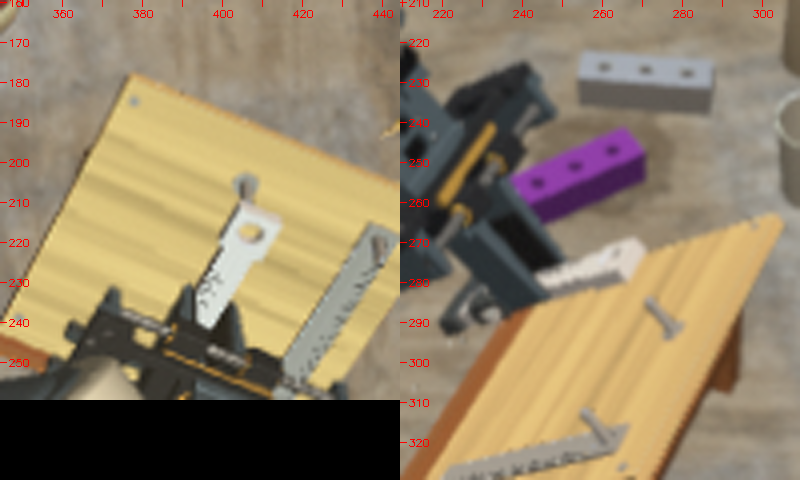

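In the top crop the eye hole is at (250,232), native (407.1,217.6), which agrees with the offset lying along the tool axis. In the side crop the eye end sits at about (627,262). I'll refine the eye position by silhouette-fitting the caliper end in both images.

```bash
cat > sil.py <<'E'
from plan import *
import fit
from scipy.optimize import minimize
from scipy.spatial.transform import Rotation as Ro
ROI=dict(top=(394,418,205,232),side=(246,275,264,286))
def box(x0,x1,y): return np.array([[x,s*y,t*.006] for x in(x0,x1) for s in(-1,1) for t in(-1,1)])
def cover(n,P,R,S=8):
    x0,x1,y0,y1=ROI[n];m=np.zeros(((y1-y0)*S,(x1-x0)*S),np.uint8)
    for b in(box(-.055,-.015,.011),box(-.015,.015,.015)):
        q=((proj(n,P+b@R.T)-[x0-.5,y0-.5])*S).astype(np.float32)
        cv2.fillConvexPoly(m,np.round(cv2.convexHull(q)*16).astype(np.int32),255,shift=4)
    q=((proj(n,P+np.array([[.008*np.cos(a),.008*np.sin(a),.006] for a in np.linspace(0,6.28,24)])@R.T)-[x0-.5,y0-.5])*S).astype(np.float32)
    if n=="top":cv2.fillConvexPoly(m,np.round(q*16).astype(np.int32),128,shift=4)
    return cv2.GaussianBlur(cv2.resize(m,(x1-x0,y1-y0),interpolation=cv2.INTER_AREA)/255.,(3,3),.6)
def white(n,f):
    x0,x1,y0,y1=ROI[n];a=cv2.imread(f).astype(float)[y0:y1,x0:x1];r=a[...,0]/(a[...,2]+1)
    w=np.percentile(r,20);return np.clip((r-w)/(.93-w),0,1),w
def run(tag,P0,R0,names=("top","side")):
    W={n:white(n,f"/tmp/{n}{tag}.png")[0] for n in names}
    def cost(p):
        P=P0+R0@(p[:3]/1000);R=R0@Ro.from_euler("zy",p[3:],degrees=True).as_matrix()
        return sum(((cover(n,P,R)-W[n])**2).sum() for n in names)+.02*(p[3:]**2).sum()
    best=min((minimize(cost,np.array([a,b,c,0,0.]),method="Nelder-Mead",options=dict(initial_simplex=np.array([a,b,c,0,0])+np.vstack([np.zeros(5),np.diag([4,4,4,2,2])]),maxiter=500)) for a in(-4,4) for b in(-4,4) for c in(0,8)),key=lambda r:r.fun)
    return best.x,best.fun,cost(np.zeros(5))
E
python3 - <<'E'
from sil import *
o,R=fit.board(np.load('board.npy'))
for nm in(("top","side"),("top",),("side",)): print(nm,[np.round(v,2) for v in run(8,o+R[:,2]*.06,R,nm)])
for n in("top","side"):
    w,t=white(n,f"/tmp/{n}8.png");print(n,round(t,2));
    if n=="side": print("\n".join("".join("%x"%int(v*15) for v in r) for r in w))
E
```

```text
('top', 'side') [array([0.01, 1.37, 2.32, 0.51, 5.57]), np.float64(110.93), np.float64(140.05)]
('top',) [array([-2.18, -0.98, -5.49,  0.59,  1.05]), np.float64(21.57), np.float64(22.76)]
('side',) [array([ 21.94, -19.45,  15.25,   6.18,   7.29]), np.float64(80.62), np.float64(117.28)]
top 0.57
side 0.59
ffffd986776666655565555666677
ffc97766666766666666655666777
e9977677666767766666666666676
e8887777777777777776666666666
fb887777777777777777777766666
ffa888877778877777789ab965666
ffea88888888777789accccb86566
fffe98888888889bcccdeddcb8654
ffffb98888899abdeeddddddc9320
effffa88889bdceffedddddda4000
cffffe99abcdeeffeddddddb60000
cbefffcccdddeffeddddddc810000
fdeeeedddeeeeefddddddda400000
feddeedeeeeeededdddddc8000000
eddedeeeeeddddddddccda3000000
ddeeeeddddddddddddcbb60000000
ddedddddddddcccccb86410000000
ddddddddccba9ba74200000000000
eddddccb953113100000000000000
feccb952000000000000000000000
fb742100000000000000000003830
20000000000000000000000006e81
```

```bash
cat >> sil.py <<'E'
def white(n,f):
    x0,x1,y0,y1=ROI[n];g=lambda f:(lambda a:a[...,0]/(a[...,2]+1))(cv2.GaussianBlur(cv2.imread(f),(0,0),.5).astype(float)[y0:y1,x0:x1])
    r,r0=g(f),g(f"/tmp/{n}0.png");fg=np.percentile(r,85);return np.clip((r-r0)/np.maximum(fg-r0,.12),0,1),fg
ROI["side"]=(252,275,264,286)
E
python3 - <<'E'
from sil import *
o,R=fit.board(np.load('board.npy'))
for nm in(("top","side"),("top",),("side",)): print(nm,[np.round(v,2) for v in run(8,o+R[:,2]*.06,R,nm)])
S=lambda w:"\n".join("".join("%x"%int(v*15) for v in r) for r in w)
w=white("side","/tmp/side8.png")[0];x,_,_=run(8,o+R[:,2]*.06,R)
c=cover("side",o+R[:,2]*.06+R@(x[:3]/1000),R@Ro.from_euler("zy",x[3:],degrees=True).as_matrix())
print("\n".join(a+"  "+b for a,b in zip(S(w).split(),S(c).split())))
E
```

```text
('top', 'side') [array([-0.36,  0.93,  0.81,  1.28,  1.15]), np.float64(7.72), np.float64(12.48)]
('top',) [array([-2.36, -0.44, -3.56,  1.05,  0.23]), np.float64(6.2), np.float64(7.72)]
('side',) [array([-3.88,  3.39, -0.5 ,  0.83,  0.42]), np.float64(0.8), np.float64(4.76)]
00000000000000000000000  00000000000000000000000
00000000000000000000000  00000000000000000000000
00000000000000000100000  00000000000000000000000
00000000000000000000000  00000000000000000000000
00000000000000122100000  00000000000000012200000
00000000000124689510000  0000000000011369ba30000
0000000012468bddda51000  0000000001369cdeed92000
0000000149bcdfffeda5100  0000000139cdeeeeeed7100
00011136afffffffeeb6100  00000136adeeeeeeeee9100
101148bcfffffffeeda4000  011369cdeeeeeeeeeec5000
3379beffffffffefec72000  46acdeeeeeeeeeeeee92000
dcdeffffffffffeed940000  ddeeeeeeeeeeeeeeec40000
fffffffffffffeeec610000  eeeeeeeeeeeeeeeed810000
ffffffffffffeeed9300000  eeeeeeeeeeeeeeeeb300000
fffffffffeeeeeeb6100000  eeeeeeeeeeeeeeed7100000
ffffefffeeeeedb82000000  eeeeeeeeeeeeeed92000000
feeeeeeeedcb97630000000  eeeeeeeeeedcb8520000000
eeddcbaba86432200000000  eeeedccdca7421000000000
dba75445321000000000000  ddca7435321000000000000
75321011000000000000000  86321000000000000000000
21000000000000000000000  10000000000000000000000
00000000000000000000000  00000000000000000000000
```

The eye is within about 1 mm of the peg axis, and the clearance is 4 mm. I'll lower it along the peg with a force guard.

```bash
python3 - <<'E'
from plan import *
import fit
o,R=fit.board(np.load('board.npy'))
tip=o-R[:,0]*(.08-G2)-R[:,2]*(.004+.0312)+R@[.0003,-.0009,0]
arm.move_l(tip+R[:,2]*.035,feed=.08); arm.sleep(.2)
f0=arm.current_force(); h=.035
while h>-.008:
    h-=.004 if h>.009 else .0015
    arm.move_l(tip+R[:,2]*h,feed=.04)
    f=R.T@(arm.current_force()-f0)
    if np.linalg.norm(f)>4: break
print(h,f,arm.current_ee_pos(),arm.current_width(),arm.current_t())
for n in("side","top"): cv2.imwrite(f"/tmp/{n}9.png",arm.snapshot(n)[:,:,::-1])
E
```

```text
0.0025000000000000035 [-0.20449564  0.92750455 13.00458876] [ 0.51597527 -0.37313848  0.06908384] 0.021612722130170955 31.9583
```

```bash
python3 - <<'E'
from sil import *
o,R=fit.board(np.load('board.npy'))
P=o+R[:,2]*.0025
for n in("top","side"):
    c=proj(n,P)[0].round().astype(int);ROI[n]=(c[0]-11,c[0]+11,c[1]-9,c[1]+12);print(n,proj(n,[P,o+R[:,2]*.025]).round(1).tolist())
for nm in(("top","side"),("top",),("side",)): print(nm,[np.round(v,2) for v in run(9,P,R,nm)])
S=lambda w:"\n".join("".join("%x"%int(v*15) for v in r) for r in w)
for n in("top","side"):
    g=cv2.imread(f"/tmp/{n}9.png",0);x0,x1,y0,y1=ROI[n];print("\n".join(" ".join("%3d"%v for v in r) for r in g[y0:y1,x0:x1]))
E
```

```text
top [[406.5, 206.9], [406.8, 210.8]]
side [[276.9, 291.1], [271.8, 285.1]]
('top', 'side') [array([-1.28, -0.82,  1.13,  0.45,  0.68]), np.float64(10.56), np.float64(17.77)]
('top',) [array([-2.6 , -2.16, -3.32,  0.84,  0.19]), np.float64(5.16), np.float64(10.04)]
('side',) [array([-2.8 ,  0.51,  0.41, -0.  ,  0.06]), np.float64(4.87), np.float64(7.73)]
191 191 191 191 190 190 189 188 186 184 183 183 182 182 181 182 182 182 182 181 181 182
193 192 191 190 190 191 190 190 191 188 187 185 183 183 182 182 182 182 182 182 181 182
196 195 194 191 190 191 190 192 188 172 190 190 188 186 185 184 184 182 181 181 182 181
194 196 195 195 194 192 191 188 168 132 192 192 192 189 188 187 186 185 183 182 182 181
189 191 193 195 196 196 195 186 133 142 203 199 194 191 192 190 189 188 186 186 184 182
181 185 188 190 192 194 193 161 125 195 216 209 204 197 194 192 191 192 189 188 188 186
172 173 178 183 187 190 185 116 168 216 217 217 215 211 205 201 197 194 193 190 189 189
173 169 170 172 177 179 145 117 203 215 210 196 202 212 217 215 208 203 199 193 191 191
178 176 172 169 171 155  96 163 213 202 
[... 2251 characters left out ...]
 166 146 143 145 142 134 127 124 123 124 134 160 187 195 188 185 185 185 184 182 179
128 126 125 126 126 125 123 122 125 127 134 144 160 180 190 186 185 186 185 182 182 178
124 124 127 135 141 136 129 134 146 157 175 179 182 186 188 186 185 185 184 183 180 178
145 149 153 166 170 167 162 168 179 186 193 191 190 189 187 186 185 184 182 181 178 180
177 178 176 179 182 179 180 185 192 195 193 193 191 189 186 185 185 186 183 179 178 171
188 185 182 183 181 179 184 191 194 194 192 192 190 187 186 185 186 184 181 179 179 163
189 184 182 183 180 181 187 193 195 194 192 191 188 186 185 186 184 183 179 177 168 140
186 182 182 181 179 185 191 195 193 192 192 189 186 186 186 186 183 181 178 177 163 113
```

Both views show the peg coming through the eye hole. I'll unload slightly, ease down-slope onto the peg, release and retract along the normal.

```bash
python3 - <<'E'
from plan import *
import fit
o,R=fit.board(np.load('board.npy'))
p=o-R[:,0]*(.08-G2)-R[:,2]*(.004+.0312)+R@[.0003,-.0009,.0025]
p=p+R[:,2]*.001;arm.move_l(p,feed=.03);f0=arm.current_force()
for i in range(3):
    p=p-R[:,0]*.001;arm.move_l(p,feed=.03)
    f=R.T@(arm.current_force()-f0)
    if abs(f[0])>3:break
print(i,f)
arm.grip(.08);arm.sleep(.5)
arm.move_l(p+R[:,2]*.09,feed=.12)
arm.move_l(p+R[:,2]*.09+[-.05,.06,.08],feed=.15)
arm.move_joints(np.array(arm.current_joint_positions())+[45,0,0,0,0,0]); arm.sleep(.3)
for n in("side","top"): cv2.imwrite(f"/tmp/{n}10.png",arm.snapshot(n)[:,:,::-1])
print(arm.current_t(),arm.current_force())
t=cv2.imread('/tmp/top10.png');g=cv2.cvtColor(t,cv2.COLOR_BGR2GRAY)[190:280:2,345:440:2]
print("\n".join("".join(" .:-=+*%#@"[min(9,int(v)//24)] for v in r) for r in g))
E
```

```text
2 [ 4.43876099  0.18585334 -0.30188694]Traceback (most recent call last):
  File "<stdin>", line 13, in <module>
rig.Unreachable: the arm cannot follow that straight line within its joint ranges
```

```bash
python3 - <<'E'
from plan import *
q=np.array(arm.current_joint_positions());print(q.round(0),arm.current_ee_pos(),arm.current_t())
arm.move_joints(q+[0,-15,0,0,0,0]);arm.move_joints(q+[50,-15,0,0,0,0]);arm.sleep(.3)
for n in("side","top"): cv2.imwrite(f"/tmp/{n}10.png",arm.snapshot(n)[:,:,::-1])
print(arm.current_t(),arm.current_force(),arm.current_ee_pos())
t=cv2.imread('/tmp/top10.png').astype(int);r=t[...,0]*15//(t[...,2]+1);v=t.sum(2)//3
for y in range(195,275): 
    print(y,"".join("#" if v[y,x]<75 else ("W" if r[y,x]>=12 and v[y,x]>185 else("g" if r[y,x]>=12 else ".")) for x in range(345,450)))
# bars/bottle/cup drift
for nm,n,(x0,x1,y0,y1) in(("thin","top",(204,226,194,240)),("thick","top",(258,280,196,242)),("thin","side",(252,296,190,212)),("thick","side",(250,294,218,240)),("bottle","side",(303,326,190,232)),("cup","side",(302,328,232,264))):
    a=cv2.imread(f'/tmp/{n}0.png');b=cv2.imread(f'/tmp/{n}10.png')
    m=cv2.minMaxLoc(cv2.matchTemplate(b[y0-6:y1+6,x0-6:x1+6],a[y0:y1,x0:x1],cv2.TM_CCOEFF_NORMED));print(nm,n,round(m[1],3),m[3])
E
```

```text
[-57.  21. 124.  89.  21. 153.] [ 0.46040818 -0.34961271  0.13648139] 35.4417
38.1417 [ 0.40176388  0.33531324 -0.34658804] [0.57630048 0.12612188 0.28101615]
195 ............................................................................gggggggggggggggggg...........
196 ...............................................................................ggggggggggggg.............
197 ..................................................................................ggggggggggg............
198 .....................#..............................................................gggggggggg...........
199 ......................................................................................gggggggg...........
200 ................g.......................................................................ggggggg..........
201 ......g....................................................................................gg............
202 .....gg....................................................gWW...........................................
203 ....gggg.......g.........................................
[... 7296 characters left out ...]
WWWWWgg.....
270 ..................................................................................ggWWWWWWWWWWWWWWgg.....
271 .................................................................................ggWWWWWWWWWWWWWWWWgg....
272 .............................................................................#...ggWWWWWWWWWWWWWWWWgg....
273 ..................................................................................gWWWWWWWWWWWWWWWWWg....
274 ...........................gg.....................................................ggWWWWWWWWWWWWWWWWgg...
thin top 0.33 (6, 6)
thick top 0.504 (7, 6)
thin side 0.991 (6, 6)
thick side 0.999 (6, 6)
bottle side 0.996 (6, 6)
cup side 0.999 (6, 6)
```

```bash
python3 - <<'E'
from h import *
a=cv2.imread('/tmp/top10.png').astype(int)[195:262,345:445];b=arm.snapshot("top")[:,:,::-1].astype(int)[195:262,345:445]
print(np.abs(a-b).mean(),np.abs(a-b).max(),arm.current_t()); print(arm.sign_off())
E
```

```text
0.6134328358208955 4 38.1917
the job is handed in; nothing more can be done
None
```

I set the caliper on the thin bar (22 mm) and hung it by its eye on the free peg with the setting kept. I handed the job in at 38.2 s; in the side camera the bars, the bottle and the cup had not moved.

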